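Load a bearing into the greaser and lock its bayonet cover

TASK

Get the bearing greaser ready: set the single bearing cone that lies apart from the heap, flat and wide end up, into the greaser's spring seat, then put the bayonet cover over it, press it in against the spring, twist it clockwise to its stop and ease off so that its lugs rise into their notches and the cover stays locked when let go. Never force it: keep every push and twist on the greaser under about 30 N, and leave the other things on the bench where they lie.

Things in the scene. Friction and masses are not known exactly. Their poses are not given: they have to be found in the camera images.
- packer: bearing greaser, bolted down: green base plate 130 x 110 mm, green pot 106 mm dia, in it a bare steel bayonet collar 95 mm dia, bore 68 mm, with two slots at its inner edge. Origin: pot axis at table height, z up. Collar top at z = 62 mm. The collar is hand-set: it may sit up to 2.5 mm higher or lower and 6 deg turned; this is not in any reading, so find it by feel
- slot (a point): one of the collar's two straight slots for the lugs, 18.5 mm wide, reaching 43 mm from the pot axis; the other is opposite. Point: 38 mm from the axis, 60 deg anticlockwise (from above) of the greaser's +x, at nominal collar height and angle (true collar: +-2.5 mm, +-6 deg)
- notch (a point): where a lug locks, under the collar's 5 mm roof on the greaser's +x axis (the other on -x), 60 deg clockwise of the slot. On the way a lip blocks turning unless the lugs' undersides are at least 16 mm below the collar top; a hard floor is 2 mm deeper. Past the notch is a hard stop, anticlockwise of the slot too. Eased off, the lugs rise 6 mm into the notches (3 deg play). 1 N m of twist is some 26 N at the lugs
- seat (a joint): spring seat in the pot: dark dish 52 mm dia, rim 3 mm high and 48 mm inside, floor at z = 62 mm of the greaser when up. 0 = up, grows in m as it is pressed down (to 0.022). Spring: 5 N at the top plus 0.6 N per mm
- cover: bayonet cover, aluminium cup, open end down, 64 mm dia, with a dark steel grip bar on top; 0.25 kg, stands on the bench. Origin: centre of its underside, z up, x along the two lugs and the bar (same after a half turn). Lugs at the bottom, 5 mm thick, 14 mm wide, reach 41 mm from the axis. Skirt bore 57 mm; its press face is 20.5 mm above the underside; top at 25.5 mm; bar on it 44 mm along x, 12 mm thick, up to 49.5 mm
- bearing: the one taper roller bearing cone that lies apart from the heap, wide end up: 50 mm dia near the top, 42 mm at the bottom, 18.5 mm high, 0.12 kg. Origin: centre of its underside, z up. Hold it by its upper half, so that fingers clear the collar
- outer_ring_2: thin plain steel ring 48 mm dia, 12 mm high, lies on the bench; leave alone. Origin: centre of its underside
- marker: black and red marker pen, 132 mm long along its y, 17 mm high; leave alone. Origin: under its middle
- caliper: caliper, 225 mm long along its y, 12 mm high; leave alone. Origin: under its middle
- parts_brush: flat brush with wooden handle, 196 mm long along its y, 12 mm high, right of the greaser; leave alone. Origin: under its middle
- screwdriver: screwdriver with a blue handle, 214 mm long along its y, 24 mm high, at the left edge; leave alone. Origin: under its middle
Not all that is in view belongs to the job. Leave any yellow look-alike of the bearing alone.

How it is judged:
On the way, in this order (a step that is already met when the one before it is completed fails the run):
1. the bearing sits flat in the spring seat, wide end up, and is let go (horizontal distance between bearing and packer below 0.005 m and z of bearing in the frame of packer between 0.055 and 0.0645 m and angle between bearing's own z axis and vertical below 0.055 rad and contact force between the fingers and bearing below 0.1 N), for 0.2 s.
2. the cover is pressed in over the bearing until the spring seat has gone down by more than 11 mm (value of joint seat above 0.011 m and horizontal distance between cover and packer below 0.005 m and contact force between cover and bearing above 1 N), for 0.05 s.
At the end, for the whole second after the job is handed in: Bearing in the seat (within 5 mm of the pot axis, flat to 3 deg); cover over it, lug axis within 10 deg of the greaser's x axis, centred to 4 mm, level, at rest, held by the notches: seat pressed 4.5 to 11.2 mm and pushing the bearing against the cover (over 1 N); all let go (angle between the x axis of cover and the x axis of packer, either way round below 0.175 rad and horizontal distance between cover and packer below 0.004 m and angle between cover's own z axis and vertical below 0.07 rad and value of joint seat between 0.0045 and 0.0112 m and horizontal distance between bearing and packer below 0.005 m and angle between bearing's own z axis and vertical below 0.055 rad and contact force between cover and bearing above 1 N and linear speed of cover below 0.01 m/s); the robot touches nothing.
It fails at once if more than 30 N between the cover and the greaser (contact force between cover and packer above 30 N).
It fails at once if more than 30 N between the bearing and the greaser (contact force between bearing and packer above 30 N).
It fails at once if the outer ring, marker, caliper, brush or screwdriver moved by more than 2 cm (distance of any of outer_ring_2, marker, caliper, parts_brush, screwdriver from where it was at the start of the episode above 0.02 m).
It also fails if it takes over 72 s, if anything falls off the work surface, if the arm or the gripper's body presses on something with over 40 N, if the wrist force passes 120 N, or if a joint passes its speed limit or range.

ROBOT

A 6-joint arm with a two-finger parallel gripper is mounted at the origin on a cart in front of the work surface, level with it; the furniture and walls round the work are solid. World frame = base frame: x ahead of the robot, y to its left, z up, the work surface at z = 0. Lengths are in m, angles in rad, forces in N, time in s.
With the tool pointing down it reaches from about 0.35 to 0.875 m from the base axis. Payload 15.5 kg.
Tool frame: the origin (TCP) lies at the very end of the fingers, on their centre line; the grasp point (between the pads) lies 19 mm behind it; y points along the fingers, z is the direction in which the jaws open and shut, and the axes are right-handed (so a half turn about y gives the same grasp; the last joint's range is limited). The gripper opens to 85 mm and grips with 20 to 120 N. Pads are 22 mm wide; open, the fingers measure 114 mm over their backs; the gripper's body (76 mm by 85 mm) begins 54 mm behind the grasp point. The pads swing forward as they close: fully open they stand 13 mm farther back than shut.
Start: joints at [-1.218, 0.494, 1.345, -0, 1.302, -0.096], TCP at [0.271, -0.563, 0.231] pointing down, gripper open.
Joint ranges: [-2.91, 2.91], [-0.82, 2.16], [0.22, 2.67], [-1.22, 4.37], [0.12, 2.79], [-3.08, 3.08]. Speed limits (rad/s): [1.89, 1.89, 2.57, 3.01, 3.01, 3.01].

INTERFACE

Orientations are given as a rotation vector (axis times angle).
In Python, from cell import env, grab_frame, camera_model, models gives the robot as it stands.
- The arm moves only by the shell command python3 -m pendant 'ROWS' [FORCE]. ROWS is JSON, a list of rows, each an object of numbers: "grip": the closure, from -1 (fully open) to 1 (shut); "x", "y", "z": the shift along the tool's x, y, z scaled (see below); "spin": the turn about the tool's y scaled (see below). A call has 1 to 10 rows; each row shifts and turns the commanded pose from where the row before left it, along the tool's axes as they then stand; what a row does not reach is not made up. The controller multiplies each number of a shift by 0.05 m and each number of a turn by 0.08 rad. A row lasts 1/8 s, in which the tool goes at most 62.5 mm and 10.7 degrees, less where a joint would pass 70% of its speed; a pose out of reach is approached as far as the arm can. A call with a number of a shift or a turn outside -1 to 1 is refused whole. A call with a gripper value outside its range is refused whole. The fingers move at their own pace and stop on an object; FORCE is the grip in N (left out, the last holds). Time passes only in rows, so rows that do not move let the fingers close. It gives the time, the measured TCP pose, the force and the opening at its end, in the units of the state.
- env.read_state(): the state, without advancing time (a new reading comes with each control period).
- grab_frame(name): name is "scene" or "top" or "wrist"; returns (picture, depth): 400x640x3 uint8, blue, green, red; 400x640 float32, m along the optical axis (not along the pixel's ray), 0 where there is no reading.
- camera_model(name): a dict with "fx", "fy", "cx", "cy" (pixels), "xyz" and "attitude" of the camera in the world. Camera axes: x right, y down, z forward; pixel columns grow to the right and rows downward; lengths in m; the calibration is good to about 2 mm. A picture is of the moment at which its call begins: read the wrist's pose just before it. camera_model takes no time and is no camera call; for the wrist camera it gives the pose at the moment of the call.
- env.sign_off(): hands the job in, once; it reports no verdict.
Trained networks look in the newest picture that a camera, given by its name, has taken for a name from the list of things; names that differ only in an ending like _2 or _b are one class to them, and where a whole thing is asked for, a point or a joint stands for the part that bears it (a point fixed in the world has none). Each returns a list of dicts, best first, with "p" (0 to 1); they miss things now and then, are a little off and sometimes report something else, mostly with a low value. They report only what shows in the picture. A call takes as long as a camera call. They do not tell look-alikes from the thing itself.
- models.look_for(camera, query): "centre" ([x, y, z] in m, in the coordinates of the camera as it stood for that picture, good to about 4 mm: the middle of the surface that is visible of it).
- models.cut_out(camera, query): "mask" (400x640 bool, what is visible of it).
The state is a dict: "t": time; "joint_positions": joint angles; "qd": joint speeds; "tau": joint torques, N m; "tool_pos": TCP position; "tcp_rot": TCP orientation; "ft_force": force on the tool from outside, world axes, zero at the start; "wrist_torque": the same for the moment, N m; "width": finger opening in m.
Only numpy, scipy, OpenCV 4.12 (cv2) and the standard library are available. Lean on these libraries where they do the work, as an engineer would, in place of code of your own. Each camera call takes 0.05 s, during which the arm holds its last target. There are 200 camera calls.

## Working session

There is one attempt and no reset: what is moved stays moved. The work goes in short steps, Python scripts to look and compute and a shell command to move; the robot and the scene stay as the last step left them, time stands still between calls to the robot, and variables do not carry over. Pictures are saved under pics/ and viewed, on a budget of 10 in all, crops included, one or two more only if the job needs it, and the job is handed in when it is done.

```bash
ls; mkdir -p pics
python3 - <<'E'
from cell import env, grab_frame, camera_model, models
import cv2,numpy as np
print(env.read_state())
a,d=grab_frame("top"); b,d2=grab_frame("scene")
for n in("top","scene","wrist"):print(n,camera_model(n))
np.savez('f0.npz',a=a,d=d,b=b,d2=d2)
cv2.imwrite('pics/a.png',a);cv2.imwrite('pics/b.png',b)
for q in("packer","cover","bearing","slot","notch","seat"):
  for r in models.look_for("top",q)[:8]:print(q,r)
E
```

```text
pics
{'t': 0.0, 'joint_positions': array([-1.21848678e+00,  4.94169131e-01,  1.34612084e+00,  3.37160942e-05,
        1.30249302e+00, -9.54889281e-02]), 'qd': array([ 8.97651959e-05,  1.92970989e-04,  1.47962334e-03, -4.25697231e-04,
        5.65185819e-04, -7.38804303e-04]), 'tau': array([-2.74313737e-03, -8.82169104e+01, -3.83875895e+01, -4.80459094e-04,
        1.01734686e-02,  8.68620376e-07]), 'tool_pos': array([ 0.27051132, -0.56303697,  0.23071248]), 'tcp_rot': array([-0.44942637,  1.9743214 , -1.97192401]), 'ft_force': array([ 0.65396094,  0.12741053, -0.98475975]), 'wrist_torque': array([0.0063755, 0.027706 , 0.0199451]), 'width': 0.08495886701654258}
top {'fx': 422.81929419449165, 'fy': 422.81929419449165, 'cx': 313.48537011633147, 'cy': 194.58061397519523, 'xyz': array([ 0.44954683, -0.01321579,  1.18834068]), 'attitude': array([-2.15887787,  2.21212984, -0.03983594])}
scene {'fx': 374.37123983539084, 'fy': 374.37123983539084, 'cx': 318.91319773938005, 'cy': 199.54730045877005, 'xyz': array([-0.24055254, -0.58485469,  0.47930335]), 'attitude': array([-1.8214721 ,  0.88692516, -0.58777267])}
wrist {'fx': 289.3495338987988, 'fy': 289.3495338987988, 'cx': 319.28902870843115, 'cy': 204.42583937378603, 'xyz': array([ 0.33185238, -0.53322181,  0.3731066 ]), 'attitude': array([ 2.45965327, -1.54633295, -0.21414036])}
packer {'centre': [0.0183, -0.0783, 1.139], 'p': 0.84}
cover {'centre': [-0.2091, 0.1156, 1.162], 'p': 0.56}
bearing {'centre': [0.1927, 0.1154, 1.1659], 'p': 0.75}
bearing {'centre': [-0.3952, 0.1013, 1.1691], 'p': 0.71}
bearing {'centre': [0.2771, 0.0447, 1.1664], 'p': 0.7}
bearing {'centre': [0.1636, 0.0238, 1.1658], 'p': 0.58}
slot {'centre': [0.0161, -0.0798, 1.1405], 'p': 0.63}
notch {'centre': [0.0129, -0.0832, 1.1464], 'p': 0.92}
seat {'centre': [0.0163, -0.0819, 1.1406], 'p': 0.4}
seat {'centre': [-0.3927, 0.0997, 1.1689], 'p': 0.33}
```

View pics/a.png

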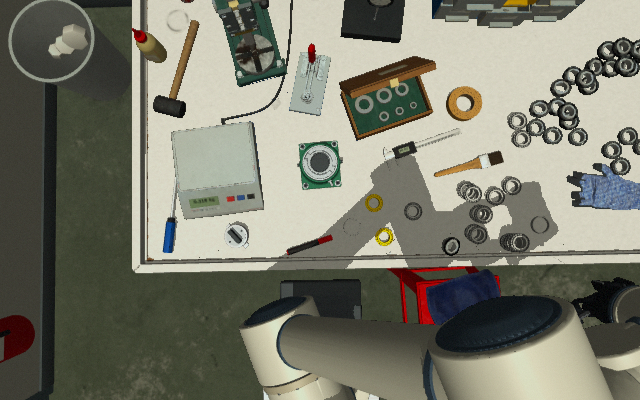

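The top view shows the greaser at (320,163) and the cover at (236,234). The candidates for the bearing are grey things at (413,211) and (451,246), the heap around (485,215), yellow ones at (374,202) and (385,237), and thin rings at (352,227) and (540,225). I'll enlarge this area.

```bash
cat > h.py <<'E'
from cell import env, grab_frame, camera_model, models
import cv2,numpy as np
from scipy.spatial.transform import Rotation as R
def world(cam,p):return R.from_rotvec(cam['attitude']).apply(np.array(p))+cam['xyz']
def pts(cam,d):
    v,u=np.mgrid[:d.shape[0],:d.shape[1]]
    P=np.stack([(u-cam['cx'])/cam['fx']*d,(v-cam['cy'])/cam['fy']*d,d],-1)
    return world(cam,P.reshape(-1,3)).reshape(P.shape)
E
python3 - <<'E'
from h import *
f=np.load('f0.npz');a=f['a']
c1=cv2.resize(a[185:260,335:560],None,fx=3.5,fy=3.5,interpolation=3)
c2=cv2.resize(a[130:200,280:360],None,fx=4,fy=4,interpolation=3)
c3=cv2.resize(a[205:265,210:290],None,fx=4,fy=4,interpolation=3)
im=np.zeros((262+280,788,3),np.uint8);im[:c1.shape[0],:c1.shape[1]]=c1[:,:788];im[262:262+280,:320]=c2;im[262:262+240,330:650]=c3
cv2.imwrite('pics/c.png',im)
P=pts(camera_model('top'),f['d'])
for u,v in[(413,211),(451,246),(374,202),(385,237),(352,227),(540,225),(320,163),(236,234)]:
  w=P[v-15:v+16,u-15:u+16];m=(w[...,2]>.006);print(u,v,w[m].mean(0).round(3),np.percentile(w[m][:,2],[50,95]).round(4) if m.any() else 0, np.ptp(w[m][:,:2],axis=0).round(3), np.median(P[v-15:v+16,u-15:u+16,2]).round(4))
E
```

```text
413 211 [ 0.461 -0.258  0.058] [0.0164 0.0224] [0.075 0.293] 0.0007
451 246 [ 0.352 -0.36   0.039] [0.0267 0.0344] [0.127 0.399] 0.0028
374 202 [ 0.486 -0.155  0.049] [0.0164 0.0221] [0.062 0.183] 0.0003
385 237 [ 0.395 -0.178  0.064] [0.0171 0.0225] [0.081 0.207] 0.0007
352 227 [ 0.423 -0.094  0.051] [0.0127 0.0159] [0.071 0.117] -0.0001
540 225 [ 0.411 -0.588  0.052] [0.0115 0.0737] [0.072 0.627] 0.0006
320 163 [ 0.594 -0.014  0.064] [0.0601 0.0655] [0.195 0.086] 0.0601
236 234 [0.405 0.219 0.041] [0.0265 0.0501] [0.076 0.269] 0.0049
```

View pics/c.png

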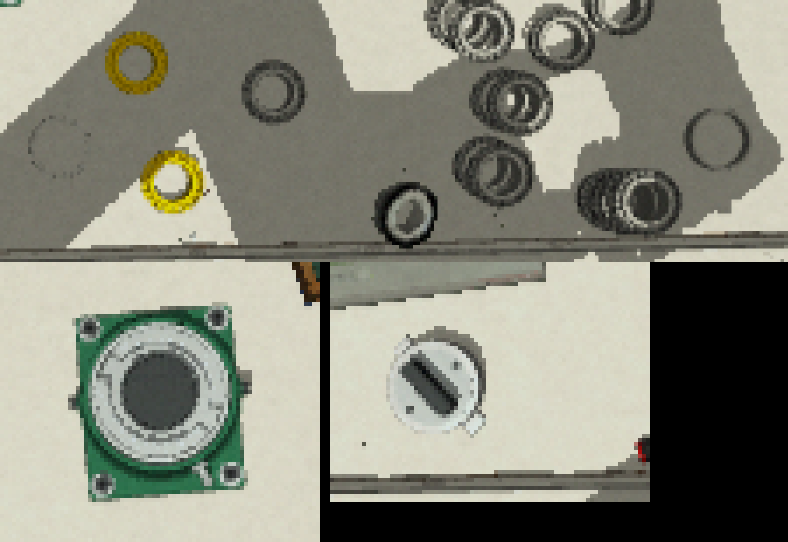

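View pics/b.png

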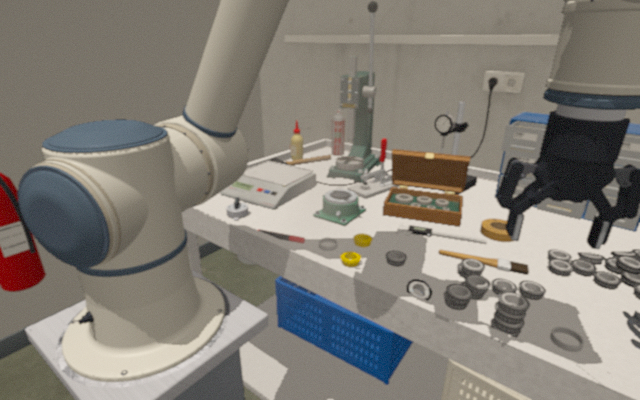

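The bearing is the grey cone at (413,211). It lies alone, flat and wide end up, in a line with neither the heap nor the yellow pair at (374,202) and (385,237). The one at (451,246) is a cone lying tilted next to the bench edge, its top at 34 mm, so it isn't flat. Rings at (352,227) and (540,225) are thin. Now the positions.

Run:
```python
from h import *
f=np.load('f0.npz');a=f['a'];P=pts(camera_model('top'),f['d'])
def circ(n,u,v,z0,z1,r=25):
  w=P[v-r:v+r,u-r:u+r].reshape(-1,3);w=w[(w[:,2]>z0)&(w[:,2]<z1)]
  c,ra=cv2.minEnclosingCircle(w[:,:2].astype(np.float32))
  e=cv2.minAreaRect(w[:,:2].astype(np.float32))
  print(n,len(w),np.array(c).round(4),round(ra,4),w.mean(0).round(4),e)
circ('bearing',413,211,.014,.026,16)
circ('tilted',451,246,.008,.05,16)
circ('cover cup',236,234,.018,.032,20)
circ('cover bar',236,234,.04,.06,20)
circ('collar',320,163,.054,.075,32)
circ('plate',320,163,.006,.03,32)
circ('r540',540,225,.008,.03,14)
circ('r352',352,227,.006,.03,14)
s=env.read_state();M=R.from_rotvec(s['tcp_rot']).as_matrix();print(M.round(3))
```

```text
bearing 114 [ 0.4615 -0.2663] 0.0249 [ 0.4622 -0.2663  0.0176] ((0.46216240525245667, -0.2654361128807068), (0.04775159806013107, 0.04681459814310074), 88.63565826416016)
tilted 409 [ 0.3645 -0.365 ] 0.0617 [ 0.3511 -0.3641  0.0251] ((0.3644605875015259, -0.36483997106552124), (0.09208115935325623, 0.08374641090631485), 88.35052490234375)
cover cup 361 [0.4235 0.2392] 0.0558 [0.4071 0.2241 0.0258] ((0.42502403259277344, 0.23065122961997986), (0.10631974041461945, 0.06289011240005493), 19.405099868774414)
cover bar 76 [0.4062 0.2209] 0.0211 [0.4048 0.2229 0.0485] ((0.40444594621658325, 0.22258618474006653), (0.042016446590423584, 0.012459229677915573), 45.24500274658203)
collar 778 [ 0.5964 -0.0124] 0.0524 [ 0.5976 -0.0125  0.0612] ((0.596782386302948, -0.010551583021879196), (0.097745381295681, 0.09933988749980927), 77.22969818115234)
plate 567 [ 0.5977 -0.0269] 0.1012 [ 0.5876 -0.0114  0.0116] ((0.6064025163650513, -0.013728253543376923), (0.17369306087493896, 0.15583212673664093), 88.68457794189453)
r540 76 [ 0.4152 -0.616 ] 0.0248 [ 0.4147 -0.6141  0.0117] ((0.4153793454170227, -0.6158854365348816), (0.04769034683704376, 0.046331167221069336), 74.9215316772461)
r352 58 [ 0.4204 -0.0999] 0.0466 [ 0.4226 -0.0975  0.0121] ((0.42044728994369507, -0.09988898038864136), (0.06161297485232353, 0.06972131133079529), 8.083277702331543)
[[-0.901 -0.     0.433]
 [-0.433  0.    -0.901]
 [-0.    -1.    -0.   ]]
```

```bash
python3 -m pendant '[{"grip":-1,"x":-0.75,"z":-0.46},{"x":-0.75,"z":-0.46},{"x":-0.75,"z":-0.46},{"x":-0.75,"z":-0.46},{"x":-0.75,"z":-0.46},{"x":-0.75,"z":-0.46,"y":0.3},{"x":-0.75,"z":-0.46,"y":0.6},{"x":-0.75,"z":-0.46,"y":0.6},{"y":0.4},{}]' 40
python3 - <<'E'
from h import *
s=env.read_state();c=camera_model('wrist');a,d=grab_frame('wrist');cv2.imwrite('pics/d.png',a)
print(s['tool_pos'],R.from_rotvec(s['tcp_rot']).as_matrix().round(3),s['ft_force'])
print(c['xyz'],R.from_rotvec(c['attitude']).as_matrix().round(2).tolist())
P=pts(c,d);np.savez('f1.npz',a=a,d=d,P=P)
m=(P[...,2]>.013)&(P[...,2]<.026)&(np.hypot(P[...,0]-.462,P[...,1]+.266)<.035)
w=P[m];print(len(w),cv2.minEnclosingCircle(w[:,:2].astype(np.float32)),w.mean(0),np.percentile(w[:,2],[5,50,95]))
print([(world(c,r['centre']).round(4),r['p']) for r in models.look_for('wrist','bearing')])
E
```

```text
[ 0.27060504 -0.56332847  0.23118634] [[-0.901 -0.     0.433]
 [-0.433  0.    -0.901]
 [-0.    -1.    -0.   ]] [ 0.20284609  0.45018471 -0.13288492]
[ 0.33190129 -0.53335461  0.37353093] [[0.43, -0.87, -0.24], [-0.9, -0.42, -0.11], [-0.0, 0.27, -0.96]]invalid input at $[0]: expected keys grip, x, y, z, spin
<stdin>:7: RuntimeWarning: Mean of empty slice.
  ret = um.true_divide(
Traceback (most recent call last):
IndexError: index -1 is out of bounds for axis 0 with size 0
```

View pics/d.png

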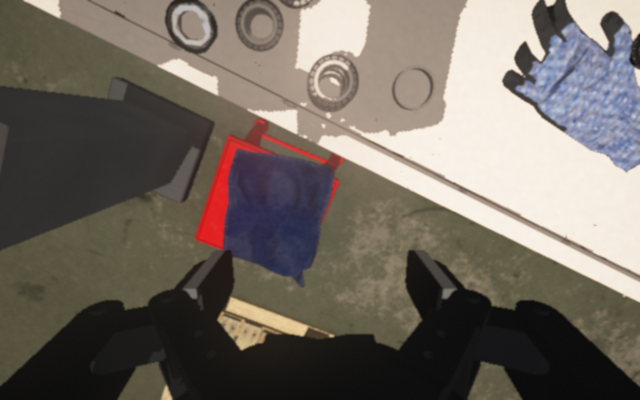

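The row was refused because every key is required, so the arm did not move. The view shows the open fingers at (210,275) and (430,270), still off the bench.

```bash
python3 -m pendant '[{"grip":-1,"x":-0.75,"y":0,"z":-0.46,"spin":0},{"grip":-1,"x":-0.75,"y":0,"z":-0.46,"spin":0},{"grip":-1,"x":-0.75,"y":0,"z":-0.46,"spin":0},{"grip":-1,"x":-0.75,"y":0,"z":-0.46,"spin":0},{"grip":-1,"x":-0.75,"y":0,"z":-0.46,"spin":0},{"grip":-1,"x":-0.75,"y":0.3,"z":-0.46,"spin":0},{"grip":-1,"x":-0.75,"y":0.6,"z":-0.46,"spin":0},{"grip":-1,"x":-0.75,"y":0.6,"z":-0.46,"spin":0},{"grip":-1,"x":0,"y":0.4,"z":0,"spin":0},{"grip":-1,"x":0,"y":0,"z":0,"spin":0}]' 40
cat > look.py <<'E'
from h import *
import sys
cx,cy,z0,z1,r=map(float,sys.argv[1:6])
s=env.read_state();c=camera_model('wrist');a,d=grab_frame('wrist');cv2.imwrite('pics/last.png',a)
print(s['t'],s['tool_pos'].round(4),R.from_rotvec(s['tcp_rot']).as_matrix().round(3).tolist(),s['ft_force'].round(1),s['width'])
P=pts(c,d);np.savez('last.npz',a=a,d=d,P=P)
m=(P[...,2]>z0)&(P[...,2]<z1)&(np.hypot(P[...,0]-cx,P[...,1]-cy)<r)
w=P[m];print(len(w))
if len(w):
  print(cv2.minEnclosingCircle(w[:,:2].astype(np.float32)),cv2.minAreaRect(w[:,:2].astype(np.float32)),w.mean(0).round(4),np.percentile(w[:,2],[5,50,95]).round(4))
if len(sys.argv)>6:print([(world(c,x['centre']).round(4),x['p']) for x in models.look_for('wrist',sys.argv[6])])
E
python3 look.py .462 -.266 .013 .026 .035 bearing
```

```text
t: 1.7
tool_pos: [0.4609, -0.2669, 0.1353]
tcp_rot: [-0.452, 1.975, -1.971]
ft_force: [0.6, -0.4, -0.9]
width: 0.0855
1.7 [ 0.4609 -0.2669  0.1353] [[-0.901, -0.002, 0.434], [-0.434, 0.001, -0.901], [0.001, -1.0, -0.002]] [ 0.6 -0.4 -0.9] 0.08553363580614921
1143
((0.46193698048591614, -0.2653091549873352), 0.02491973340511322) ((0.4624732434749603, -0.2656184434890747), (0.048402562737464905, 0.048481978476047516), 24.498619079589844) [ 0.4623 -0.2653  0.0163] [0.0133 0.0168 0.019 ]
[(array([ 0.3904, -0.184 ,  0.0162]), 0.98), (array([ 0.4871, -0.154 ,  0.0172]), 0.92), (array([ 0.4544, -0.2641,  0.0159]), 0.6)]
```

```bash
python3 -m pendant '[{"grip":-1,"x":-0.036,"y":0.8,"z":-0.016,"spin":0},{"grip":-1,"x":0,"y":0.8,"z":0,"spin":0},{"grip":-1,"x":0,"y":0.6,"z":0,"spin":0},{"grip":-1,"x":0,"y":0.4,"z":0,"spin":0},{"grip":0,"x":0,"y":0,"z":0,"spin":0},{"grip":0.4,"x":0,"y":0,"z":0,"spin":0},{"grip":0.4,"x":0,"y":0,"z":0,"spin":0},{"grip":0.4,"x":0,"y":0,"z":0,"spin":0},{"grip":0.4,"x":0,"y":0,"z":0,"spin":0}]' 30
```

```text
t: 2.92
tool_pos: [0.4632, -0.2668, 0.008]
tcp_rot: [-0.448, 1.971, -1.975]
ft_force: [-2.7, -1.2, 8.8]
width: 0.0463
```

```bash
python3 -m pendant '[{"grip":0.4,"x":0,"y":0,"z":0,"spin":0}]'; python3 look.py .462 -.266 .013 .026 .035 ; cp pics/last.png pics/e.png
```

```text
t: 3.05
tool_pos: [0.4632, -0.2668, 0.0079]
tcp_rot: [-0.448, 1.971, -1.974]
ft_force: [-2.1, -1.1, 8.8]
width: 0.0461
3.05 [ 0.4632 -0.2668  0.0079] [[-0.901, 0.002, 0.433], [-0.433, -0.002, -0.901], [-0.001, -1.0, 0.002]] [-2.1 -1.1  8.8] 0.04612828267845302
4436
((0.46886977553367615, -0.2626323103904724), 0.034202758222818375) ((0.4656480550765991, -0.26390212774276733), (0.05515406280755997, 0.05316350609064102), 73.28889465332031) [ 0.4635 -0.2657  0.0169] [0.0133 0.0171 0.0226]
```

View pics/e.png

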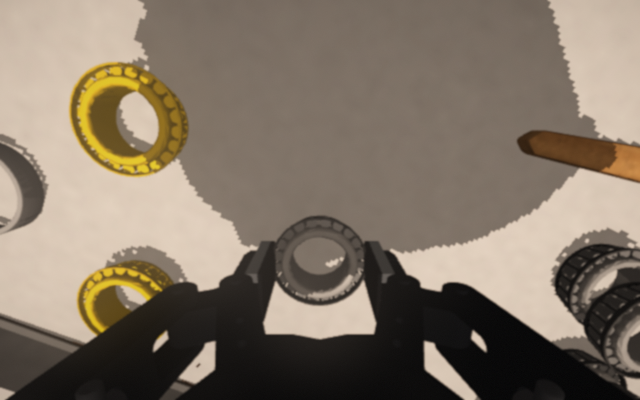

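The bearing sits between the fingers at (320,260), but the tips are on the bench (8.8 N). That means the fingers extend past the TCP as they close. I'll regrip higher, on the upper half.

```bash
python3 -m pendant '[{"grip":-0.5,"x":0,"y":0,"z":0,"spin":0},{"grip":-0.5,"x":0,"y":-0.24,"z":0,"spin":0},{"grip":-0.5,"x":0,"y":0,"z":0,"spin":0},{"grip":0.2,"x":0,"y":0,"z":0,"spin":0},{"grip":0.4,"x":0,"y":0,"z":0,"spin":0},{"grip":0.4,"x":0,"y":0,"z":0,"spin":0},{"grip":0.4,"x":0,"y":0,"z":0,"spin":0}]' 30
python3 -m pendant '[{"grip":0.4,"x":0,"y":0,"z":0,"spin":0},{"grip":0.4,"x":0,"y":-0.4,"z":0,"spin":0},{"grip":0.4,"x":0,"y":-0.6,"z":0,"spin":0},{"grip":0.4,"x":0,"y":-0.6,"z":0,"spin":0},{"grip":0.4,"x":0,"y":-0.6,"z":0,"spin":0},{"grip":0.4,"x":0,"y":0,"z":0,"spin":0}]'; python3 look.py .462 -.266 .06 .15 .035 ; cp pics/last.png pics/f.png
```

```text
t: 3.98
tool_pos: [0.4629, -0.2664, 0.0183]
tcp_rot: [-0.449, 1.972, -1.973]
ft_force: [0.2, -1.2, 4.5]
width: 0.0256
t: 4.72
tool_pos: [0.4634, -0.2665, 0.1299]
tcp_rot: [-0.447, 1.97, -1.974]
ft_force: [-0.6, 0.4, 0.1]
width: 0.0256
4.725 [ 0.4634 -0.2665  0.1299] [[-0.901, 0.002, 0.433], [-0.433, -0.002, -0.901], [-0.001, -1.0, 0.003]] [-0.6  0.4  0.1] 0.02555245270050038
931
((0.46948373317718506, -0.2629935145378113), 0.026408327743411064) ((0.46375414729118347, -0.26570069789886475), (0.022606518119573593, 0.05279079079627991), 25.398550033569336) [ 0.4693 -0.263   0.1424] [0.1336 0.1428 0.1494]
```

View pics/f.png

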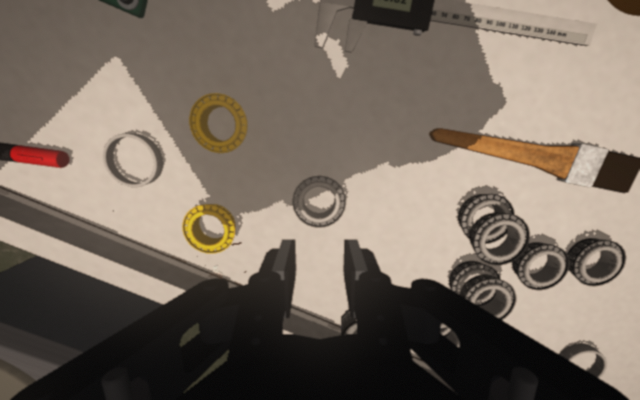

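The grip slipped off: the bearing is back on the bench at (320,200), upright, and the fingers closed above it. So the tips stand further back than the TCP at this opening, and I need to go lower. I'll re-measure.

Run:
```python
from h import *
P=np.load('last.npz')['P']
w=P[170:232,285:355].reshape(-1,3);w=w[(w[:,2]>.006)&(w[:,2]<.03)]
for a,b in((.013,.026),(.006,.011),(.011,.015),(.015,.018),(.018,.022)):
  q=w[(w[:,2]>a)&(w[:,2]<b)]
  if len(q)>3:print(a,len(q),cv2.minEnclosingCircle(q[:,:2].astype(np.float32)))
f=P[235:300,270:375].reshape(-1,3);f=f[(f[:,2]>.1)&(f[:,2]<.2)];print(np.percentile(f[:,2],[0,1,3,10]))
```

```text
0.013 1182 ((0.46234408020973206, -0.26610034704208374), 0.02502608858048916)
0.006 85 ((0.4621194005012512, -0.2663973867893219), 0.022901339456439018)
0.011 543 ((0.4618223011493683, -0.2655488848686218), 0.024522554129362106)
0.015 525 ((0.4624377191066742, -0.2660508453845978), 0.024932516738772392)
0.018 299 ((0.4608273506164551, -0.26379328966140747), 0.021364636719226837)
[0.13118621 0.13325249 0.13543604 0.14014374]
```

```bash
python3 -m pendant '[{"grip":-0.8,"x":0.018,"y":0,"z":-0.02,"spin":0},{"grip":-0.8,"x":0,"y":0.4,"z":0,"spin":0},{"grip":-0.8,"x":0,"y":0.7,"z":0,"spin":0},{"grip":-0.8,"x":0,"y":0.7,"z":0,"spin":0},{"grip":-0.8,"x":0,"y":0.5,"z":0,"spin":0},{"grip":-0.8,"x":0,"y":0.25,"z":0,"spin":0},{"grip":-0.8,"x":0,"y":0,"z":0,"spin":0},{"grip":-0.3,"x":0,"y":0,"z":0,"spin":0}]' 20
python3 -m pendant '[{"grip":0.1,"x":0,"y":0,"z":0,"spin":0},{"grip":0.1,"x":0,"y":0,"z":0,"spin":0},{"grip":0.1,"x":0,"y":0,"z":0,"spin":0},{"grip":0.1,"x":0,"y":0,"z":0,"spin":0}]' 20
```

```text
t: 5.78
tool_pos: [0.4617, -0.2658, 0.0014]
tcp_rot: [-0.449, 1.972, -1.973]
ft_force: [-0.5, 0.5, 1.2]
width: 0.0602
t: 6.28
tool_pos: [0.4618, -0.2658, 0.0019]
tcp_rot: [-0.448, 1.971, -1.974]
ft_force: [-0.1, 1.2, 7.4]
width: 0.0466
```

```bash
python3 -m pendant '[{"grip":0.1,"x":0,"y":-0.1,"z":0,"spin":0},{"grip":0.1,"x":0,"y":-0.1,"z":0,"spin":0},{"grip":0.1,"x":0,"y":-0.2,"z":0,"spin":0},{"grip":0.1,"x":0,"y":-0.4,"z":0,"spin":0},{"grip":0.1,"x":0,"y":-0.4,"z":0,"spin":0},{"grip":0.1,"x":0,"y":-0.4,"z":0,"spin":0},{"grip":0.1,"x":0,"y":0,"z":0,"spin":0}]' 20;  python3 look.py .462 -.266 .06 .15 .035 ; cp pics/last.png pics/g.png
```

```text
t: 7.15
tool_pos: [0.4621, -0.2661, 0.0824]
tcp_rot: [-0.447, 1.97, -1.975]
ft_force: [-0.4, 0.2, -1.7]
width: 0.0466
7.15 [ 0.4621 -0.2661  0.0824] [[-0.901, 0.002, 0.433], [-0.433, -0.002, -0.901], [-0.001, -1.0, 0.003]] [-0.4  0.2 -1.7] 0.046643749376365805
9964
((0.4683106541633606, -0.262911319732666), 0.034307725727558136) ((0.46226373314857483, -0.2634153962135315), (0.049218155443668365, 0.06487275660037994), 6.298171520233154) [ 0.4653 -0.2643  0.1058] [0.0877 0.0984 0.1391]
```

View pics/g.png

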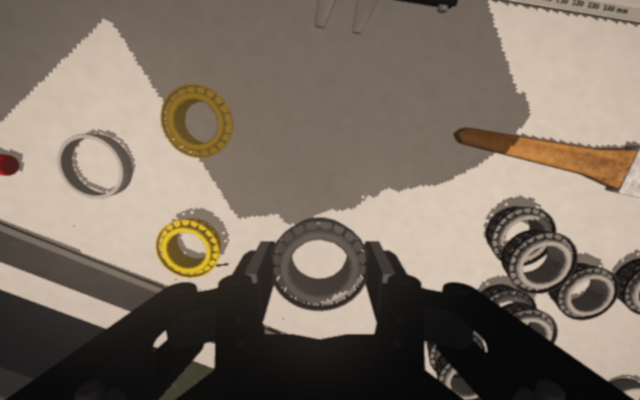

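The bearing is held level between the pads at (320,260). Its opening and weight are consistent (−1.7 N). Next I'll move up to a spot short of the greaser for a close look.

```bash
python3 -m pendant '[{"grip":0.1,"x":0,"y":-0.6,"z":0,"spin":0},{"grip":0.1,"x":0,"y":-0.8,"z":0,"spin":0},{"grip":0.1,"x":-0.4,"y":-0.5,"z":-0.5,"spin":0},{"grip":0.1,"x":-0.5,"y":0,"z":-0.65,"spin":0},{"grip":0.1,"x":-0.5,"y":0,"z":-0.65,"spin":0},{"grip":0.1,"x":-0.5,"y":0,"z":-0.65,"spin":0},{"grip":0.1,"x":-0.5,"y":0,"z":-0.65,"spin":0},{"grip":0.1,"x":-0.24,"y":0,"z":-0.31,"spin":0},{"grip":0.1,"x":0,"y":0,"z":0,"spin":0}]' 20;  python3 look.py .597 -.012 .054 .073 .056 seat ; cp pics/last.png pics/i.png
python3 - <<'E'
from h import *
P=np.load('last.npz')['P'];a=np.load('last.npz')['a']
# plate top z & orthographic view of the greaser
m=(np.hypot(P[...,0]-.597,P[...,1]+.012)<.1)
print(np.histogram(P[m][:,2],bins=np.arange(-.004,.08,.004)))
# ortho image 2px/mm: col = -y, row=-x
c=camera_model('wrist')
def ortho(z,cx=.597,cy=-.012,h=.085,s=4000):
  n=int(2*h*s);r,q=np.mgrid[:n,:n];X=cx+h-r/s;Y=cy+h-q/s
  W=np.stack([X,Y,np.full_like(X,z)],-1).reshape(-1,3)-c['xyz'];C=R.from_rotvec(c['attitude']).inv().apply(W)
  u=C[:,0]/C[:,2]*c['fx']+c['cx'];v=C[:,1]/C[:,2]*c['fy']+c['cy']
  return cv2.remap(a,u.reshape(n,n).astype(np.float32),v.reshape(n,n).astype(np.float32),1)
cv2.imwrite('pics/j.png',cv2.resize(ortho(.062),(600,600)))
E
```

```text
t: 8.32
tool_pos: [0.5063, -0.0536, 0.1751]
tcp_rot: [-0.452, 1.973, -1.972]
ft_force: [-0.1, 0.3, -0.9]
width: 0.0469
8.325 [ 0.5063 -0.0536  0.1751] [[-0.901, -0.001, 0.435], [-0.435, 0.0, -0.901], [0.001, -1.0, -0.001]] [-0.1  0.3 -0.9] 0.04691692451883393
8601
((0.5995935797691345, -0.010822859592735767), 0.04896080121397972) ((0.5982135534286499, -0.011513635516166687), (0.09423957765102386, 0.09459905326366425), 32.970481872558594) [ 0.6005 -0.0105  0.061 ] [0.0591 0.061  0.064 ]
[(array([ 0.6016, -0.0146,  0.0631]), 0.83)]
(array([10671,  3512,   123,  2227,   193,   352,     0,     1,    96,
          26,     0,  2117,   301,  1414,   656,  1468,  6595,   439,
           0,     0]), array([-0.004,  0.   ,  0.004,  0.008,  0.012,  0.016,  0.02 ,  0.024,
        0.028,  0.032,  0.036,  0.04 ,  0.044,  0.048,  0.052,  0.056,
        0.06 ,  0.064,  0.068,  0.072,  0.076]))
```

View pics/j.png

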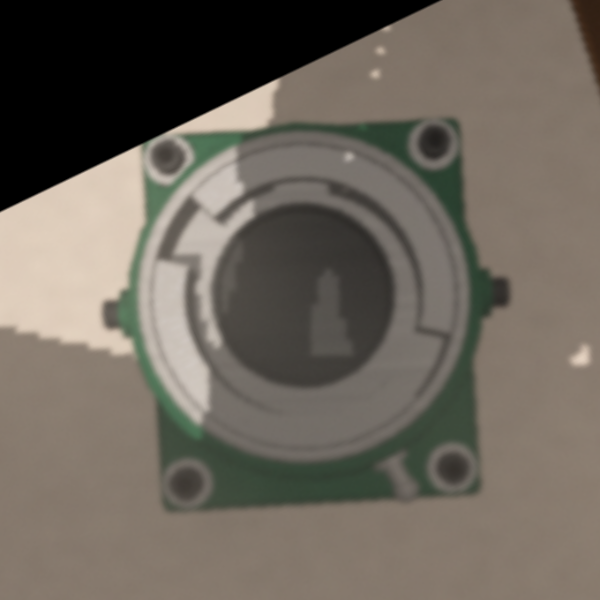

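The view shows the collar centred near (304,296), the slots at (179,229) and (435,365), so the slot axis is about 62° in the world. The plate yaw is about +3°. I'll fit this numerically.

Run:
```python
from h import *
g=cv2.cvtColor(cv2.imread('pics/j.png'),cv2.COLOR_BGR2GRAY)
for lo,hi in((84,98),(108,120),(160,176)):
  cs=cv2.HoughCircles(g,cv2.HOUGH_GRADIENT_ALT,1,5,param1=60,param2=.5,minRadius=lo,maxRadius=hi)
  if cs is not None:
    for x,y,r in cs[0][:4]:print((.682-y/3529.4).round(4),(.073-x/3529.4).round(4),(r/3.5294).round(2))
f=np.load('last.npz');P=f['P']
w=P.reshape(-1,3);w=w[(np.hypot(w[:,0]-.5063,w[:,1]+.0536)<.04)&(w[:,2]>.178)&(w[:,2]<.196)]
print(len(w),np.histogram(w[:,2],8))
T=R.from_rotvec(env.read_state()['tcp_rot']);
for a,b in((.180,.186),(.185,.190),(.188,.196)):
  q=w[(w[:,2]>a)&(w[:,2]<b)];l=T.inv().apply(q-env.read_state()['tool_pos']);l=l[abs(l[:,2])<.0225]
  print(a,len(l),l.min(0).round(4),l.max(0).round(4))
```

```text
0.5984 -0.0137 26.12
0.6049 -0.0146 26.04
0.6018 -0.0188 25.63
0.599 -0.0137 32.61
0.5857 -0.0182 32.5
0.6112 -0.0194 32.24
0.6109 -0.0109 32.05
0.5981 -0.0114 47.2
6083 (array([ 173,  217,  320, 1419, 1112, 2001,  660,  181]), array([0.17800241, 0.18025092, 0.18249943, 0.18474794, 0.18699645,
       0.18924496, 0.19149347, 0.19374198, 0.19599049]))
0.18 949 [-0.0249 -0.0107 -0.0225] [ 0.0229 -0.0047  0.0224]
0.185 2521 [-0.0261 -0.0147 -0.0225] [ 0.0234 -0.0097  0.0224]
0.188 2906 [-0.0261 -0.0207 -0.0224] [ 0.0232 -0.0127  0.0224]
```

```bash
python3 -m pendant '[{"grip":0.1,"x":-0.4,"y":0,"z":0.06,"spin":0},{"grip":0.1,"x":-0.8,"y":0,"z":0,"spin":0},{"grip":0.1,"x":-0.6,"y":0,"z":0,"spin":0},{"grip":0.1,"x":-0.2,"y":0.4,"z":0,"spin":0},{"grip":0.1,"x":0,"y":0.6,"z":0,"spin":0},{"grip":0.1,"x":0,"y":0.6,"z":0,"spin":0},{"grip":0.1,"x":0,"y":0.4,"z":0,"spin":0},{"grip":0.1,"x":0,"y":0.06,"z":0,"spin":0},{"grip":0.1,"x":0,"y":0,"z":0,"spin":0}]' 20;  python3 -m pendant '[{"grip":0.1,"x":0,"y":0.04,"z":0,"spin":0},{"grip":0.1,"x":0,"y":0.04,"z":0,"spin":0},{"grip":0.1,"x":0,"y":0,"z":0,"spin":0}]'
```

```text
t: 9.55
tool_pos: [0.5976, -0.0147, 0.0727]
tcp_rot: [-0.449, 1.974, -1.974]
ft_force: [0.1, 0.5, -1.5]
width: 0.047
t: 9.93
tool_pos: [0.598, -0.0142, 0.0689]
tcp_rot: [-0.449, 1.973, -1.973]
ft_force: [0.2, 0.4, -1.5]
width: 0.0468
```

```bash
python3 -m pendant '[{"grip":0.1,"x":0,"y":0.04,"z":-0.03,"spin":0},{"grip":0.1,"x":0,"y":0.03,"z":0,"spin":0},{"grip":0.1,"x":0,"y":0,"z":0,"spin":0}]' 20;  python3 -m pendant '[{"grip":0.1,"x":0,"y":0.03,"z":0,"spin":0},{"grip":0.1,"x":0,"y":0,"z":0,"spin":0}]'
```

```text
t: 10.3
tool_pos: [0.5973, -0.0128, 0.0651]
tcp_rot: [-0.45, 1.973, -1.973]
ft_force: [0.2, 0.4, -1.4]
width: 0.0468
t: 10.55
tool_pos: [0.5975, -0.0128, 0.0639]
tcp_rot: [-0.449, 1.973, -1.973]
ft_force: [-0.6, 0.2, 2.6]
width: 0.0467
```

Contact with the seat (about 4 N), so I'll let go, rise and back off to look.

```bash
python3 -m pendant '[{"grip":-0.3,"x":0,"y":0,"z":0,"spin":0},{"grip":-0.6,"x":0,"y":0,"z":0,"spin":0},{"grip":-0.6,"x":0,"y":0,"z":0,"spin":0},{"grip":-0.6,"x":0,"y":-0.3,"z":0,"spin":0},{"grip":-0.6,"x":0,"y":-0.8,"z":0,"spin":0},{"grip":-0.6,"x":0.4,"y":-0.9,"z":0,"spin":0},{"grip":-0.6,"x":0.9,"y":-0.3,"z":0,"spin":0},{"grip":-0.6,"x":0.7,"y":0,"z":0,"spin":0},{"grip":-0.6,"x":0,"y":0,"z":0,"spin":0}]' 20;  python3 look.py .598 -.0125 .073 .09 .04 bearing; cp pics/last.png pics/k.png
python3 - <<'E'
from h import *
P=np.load('last.npz')['P'].reshape(-1,3)
w=P[(np.hypot(P[:,0]-.598,P[:,1]+.0125)<.024)&(P[:,2]>.077)&(P[:,2]<.086)]
A=np.c_[w[:,:2],np.ones(len(w))];print(len(w),np.linalg.lstsq(A,w[:,2],rcond=None)[0])
E
```

```text
t: 11.68
tool_pos: [0.5055, -0.0567, 0.1801]
tcp_rot: [-0.448, 1.974, -1.974]
ft_force: [-0.3, 0.6, 0.4]
width: 0.0683
11.675 [ 0.5055 -0.0567  0.1801] [[-0.902, 0.0, 0.432], [-0.432, -0.0, -0.902], [-0.0, -1.0, 0.0]] [-0.3  0.6  0.4] 0.06832524629166833
2091
((0.597612738609314, -0.01178233977407217), 0.024776576086878777) ((0.597453236579895, -0.011618014425039291), (0.048592351377010345, 0.04873653128743172), 25.816570281982422) [ 0.5987 -0.0113  0.0778] [0.0742 0.0783 0.0809]
[(array([ 0.4941, -0.1501,  0.0161]), 0.88), (array([ 0.592 , -0.0109,  0.0787]), 0.7), (array([ 0.3927, -0.185 ,  0.0156]), 0.57)]
1076 [-0.01324994  0.01149999  0.08776808]
```

View pics/k.png

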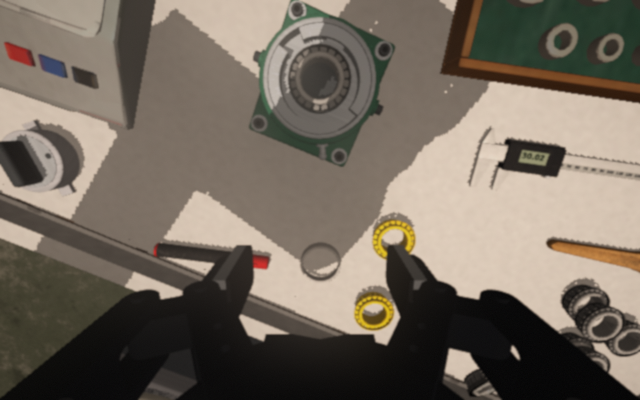

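The bearing sits level in the seat at image (322,78), centre (0.598,−0.012) with its top at about 0.080. Next is the cover.

```bash
python3 -m pendant '[{"grip":-0.6,"x":0.21,"y":0,"z":-0.87,"spin":0},{"grip":-0.6,"x":0.21,"y":0,"z":-0.87,"spin":0},{"grip":-0.6,"x":0.21,"y":0,"z":-0.87,"spin":0},{"grip":-0.6,"x":0.21,"y":0,"z":-0.87,"spin":0},{"grip":-0.3,"x":0.21,"y":0,"z":-0.87,"spin":0},{"grip":-0.1,"x":0.21,"y":0,"z":-0.87,"spin":0},{"grip":-0.1,"x":0,"y":0,"z":0,"spin":-1},{"grip":-0.1,"x":0,"y":0,"z":0,"spin":-1},{"grip":-0.1,"x":0,"y":0,"z":0,"spin":-1},{"grip":-0.1,"x":0,"y":0,"z":0,"spin":-1}]' 40; python3 -m pendant '[{"grip":-0.1,"x":0,"y":0,"z":0,"spin":-0.23},{"grip":-0.1,"x":0,"y":0,"z":0,"spin":0}]'
python3 look.py .405 .2226 .04 .056 .04 cover
python3 - <<'E'
from h import *
P=np.load('last.npz')['P'].reshape(-1,3)
w=P[(np.hypot(P[:,0]-.405,P[:,1]-.2226)<.05)&(P[:,2]>.018)&(P[:,2]<.03)]
print(len(w),cv2.minEnclosingCircle(w[:,:2].astype(np.float32)))
f=np.load('f0.npz');T=pts(camera_model('top'),f['d']);print('scale z',T[150:205:10,185:255:10,2].round(3).max(), T[205:215,240:262,:].reshape(-1,3)[::25].round(3))
E
```

```text
t: 13.02
tool_pos: [0.3383, 0.1526, 0.1791]
tcp_rot: [-0.717, 1.769, -1.769]
ft_force: [0.5, -1.1, -0.4]
width: 0.047
t: 13.28
tool_pos: [0.3378, 0.1522, 0.1789]
tcp_rot: [-0.729, 1.76, -1.76]
ft_force: [0.6, 0.2, -0.6]
width: 0.0469
13.275 [0.3378 0.1522 0.1789] [[-0.707, 0.0, 0.707], [-0.707, 0.0, -0.707], [-0.0, -1.0, 0.0]] [ 0.6  0.2 -0.6] 0.046936711433805234
712
((0.4049273133277893, 0.22453975677490234), 0.02200709655880928) ((0.40494370460510254, 0.22450947761535645), (0.043052807450294495, 0.012344878166913986), 44.05061340332031) [0.4051 0.2249 0.0487] [0.0466 0.0489 0.0503]
[(array([0.4072, 0.2228, 0.0239]), 0.7)]
2987 ((0.4050182104110718, 0.22483526170253754), 0.03209022060036659)
scale z 1.188 [[ 0.488  0.208  0.032]
 [ 0.486  0.201  0.03 ]
 [ 0.483  0.193  0.028]
 [ 0.48   0.185  0.027]
 [ 0.477  0.177  0.026]
 [ 0.474  0.171  0.012]
 [ 0.471  0.165 -0.004]
 [ 0.468  0.156 -0.003]
 [ 0.464  0.209  0.003]]
```

```bash
python3 -m pendant '[{"grip":-0.1,"x":-0.6,"y":0,"z":-0.07,"spin":0.2},{"grip":-0.1,"x":-0.8,"y":0.3,"z":0,"spin":0},{"grip":-0.1,"x":-0.58,"y":0.7,"z":0,"spin":0},{"grip":-0.1,"x":0,"y":0.8,"z":0,"spin":0},{"grip":-0.1,"x":0,"y":0.8,"z":0,"spin":0},{"grip":-0.1,"x":0,"y":0.4,"z":0,"spin":0},{"grip":-0.1,"x":0,"y":0,"z":0,"spin":0}]' 80; python3 -m pendant '[{"grip":0.5,"x":0,"y":0,"z":0,"spin":0},{"grip":0.9,"x":0,"y":0,"z":0,"spin":0},{"grip":0.9,"x":0,"y":0,"z":0,"spin":0},{"grip":0.9,"x":0,"y":0,"z":0,"spin":0}]' 80
```

```text
t: 14.25
tool_pos: [0.405, 0.2234, 0.0277]
tcp_rot: [-0.72, 1.771, -1.771]
ft_force: [-0.9, -0.6, 0.2]
width: 0.0469
t: 14.75
tool_pos: [0.4063, 0.2239, 0.03]
tcp_rot: [-0.715, 1.77, -1.769]
ft_force: [-0.9, -0.1, 11.9]
width: 0.0099
```

```bash
python3 -m pendant '[{"grip":0.9,"x":0,"y":-0.2,"z":0,"spin":0},{"grip":0.9,"x":0,"y":-0.6,"z":0,"spin":0},{"grip":0.9,"x":0,"y":-0.8,"z":0,"spin":0},{"grip":0.9,"x":0,"y":-0.8,"z":0,"spin":0},{"grip":0.9,"x":0,"y":-0.6,"z":0,"spin":0},{"grip":0.9,"x":0,"y":0,"z":0,"spin":0}]' 80; python3 -m pendant '[{"grip":0.9,"x":0.3,"y":0,"z":0.83,"spin":0},{"grip":0.9,"x":0.3,"y":0,"z":0.83,"spin":0},{"grip":0.9,"x":0.3,"y":0,"z":0.83,"spin":0},{"grip":0.9,"x":0.3,"y":0,"z":0.83,"spin":0},{"grip":0.9,"x":0.3,"y":0,"z":0.83,"spin":0},{"grip":0.9,"x":0.3,"y":0,"z":0.83,"spin":0},{"grip":0.9,"x":0.3,"y":0,"z":0.83,"spin":0},{"grip":0.9,"x":0.3,"y":0,"z":0.83,"spin":0},{"grip":0.9,"x":0,"y":0,"z":0,"spin":-1},{"grip":0.9,"x":0,"y":0,"z":0,"spin":-1}]'; python3 -m pendant '[{"grip":0.9,"x":0,"y":0,"z":0,"spin":-1},{"grip":0.9,"x":0,"y":0,"z":0,"spin":-0.93},{"grip":0.9,"x":0,"y":0,"z":0,"spin":0}]'
cat > slots.py <<'E'
from h import *
import sys
cx,cy=map(float,sys.argv[1:3])
P=np.load('last.npz')['P'].reshape(-1,3);r=np.hypot(P[:,0]-cx,P[:,1]-cy);th=np.degrees(np.arctan2(P[:,1]-cy,P[:,0]-cx))
m=(r>.0355)&(r<.0415)
for t in range(-180,180,4):
  k=m&(th>=t)&(th<t+4);print(t+2,k.sum(),np.median(P[k,2]).round(4),end=' | ')
E
python3 look.py .598 -.012 .0585 .0655 .052 cover; cp pics/last.png pics/l.png; python3 slots.py .598 -.012
python3 - <<'E'
from h import *
s=env.read_state();P=np.load('last.npz')['P'].reshape(-1,3);l=R.from_rotvec(s['tcp_rot']).inv().apply(P-s['tool_pos'])
q=l[(l[:,1]>-.004)&(l[:,1]<.012)&(np.hypot(l[:,0],l[:,2])<.05)]
print(len(q),q.min(0),q.max(0))
q=q[(np.hypot(q[:,0],q[:,2])<.0345)];print(len(q),cv2.minEnclosingCircle(q[:,[0,2]].astype(np.float32)))
E
```

```text
t: 15.5
tool_pos: [0.4066, 0.224, 0.1813]
tcp_rot: [-0.712, 1.768, -1.768]
ft_force: [-0.8, -0.1, -2.6]
width: 0.0105
t: 16.75
tool_pos: [0.55, -0.0987, 0.1775]
tcp_rot: [-0.837, 1.664, -1.662]
ft_force: [0.5, -0.8, -2.2]
width: 0.0102
t: 17.12
tool_pos: [0.5501, -0.0981, 0.1779]
tcp_rot: [-0.939, 1.559, -1.557]
ft_force: [1.2, 0.8, -2.6]
width: 0.01
17.125 [ 0.5501 -0.0981  0.1779] [[-0.468, -0.001, 0.884], [-0.884, 0.0, -0.468], [0.0, -1.0, -0.002]] [ 1.2  0.8 -2.6] 0.0100303767840815
5909
((0.5983688235282898, -0.011300635524094105), 0.047544341534376144) ((0.5985600352287292, -0.011616796255111694), (0.09417317807674408, 0.09406622499227524), 58.741695404052734) [ 0.5993 -0.0097  0.0608] [0.0593 0.0607 0.0625]
[(array([ 0.5593, -0.0856,  0.1722]), 0.71)]
-178 22 0.0605 | -174 23 0.0603 | -170 22 0.0604 | -166 24 0.0606 | -162 21 0.0601 | -158 24 0.0604 | -154 21 0.0605 | -150 23 0.0607 | -146 22 0.0605 | -142 20 0.0604 | -138 23 0.0607 | -134 22 0.0606 | -130 20 0.0424 | -126 20 0.0424 | -122 16 0.0426 | -118 18 0.0426 | -114 18 0.043 | -110 20 0.0428 | -106 20 0.0423 | -102 26 0
[... 553 characters left out ...]
 42 30 0.0602 | 46 34 0.0606 | 50 22 0.0427 | 54 23 0.0425 | 58 23 0.0426 | 62 23 0.0423 | 66 26 0.0426 | 70 24 0.0425 | 74 19 0.0422 | 78 29 0.0606 | 82 27 0.0604 | 86 28 0.0608 | 90 29 0.0606 | 94 28 0.0605 | 98 28 0.0604 | 102 27 0.0606 | 106 24 0.0607 | 110 27 0.0606 | 114 25 0.0603 | 118 30 0.0608 | 122 27 0.0606 | 126 26 0.0608 | 130 23 0.0604 | 134 26 0.0607 | 138 28 0.0606 | 142 23 0.0606 | 146 27 0.0611 | 150 25 0.0606 | 154 25 0.0604 | 158 25 0.0606 | 162 24 0.0605 | 166 25 0.0606 | 170 23 0.0607 | 174 24 0.0608 | 178 23 0.0609 | 4742 [-0.03205668 -0.00396265 -0.03223323] [0.0145535  0.01198753 0.03139872]
4742 ((0.0002945002634078264, -0.00034391318331472576), 0.03245653584599495)
```

The slots are centred at 62° and −118°, the collar top is at about 0.0605 with the slot floor 18 mm lower, and the axis is at (0.5985,−0.0115). The cover is centred on the TCP. I'll go above the greaser.

```bash
python3 -m pendant '[{"grip":0.9,"x":-0.5,"y":0,"z":0.047,"spin":0},{"grip":0.9,"x":-0.7,"y":0,"z":0,"spin":0},{"grip":0.9,"x":-0.5,"y":0,"z":0,"spin":0},{"grip":0.9,"x":-0.28,"y":0.2,"z":0,"spin":0},{"grip":0.9,"x":0,"y":0.5,"z":0,"spin":0},{"grip":0.9,"x":0,"y":0.5,"z":0,"spin":0},{"grip":0.9,"x":0,"y":0.3,"z":0,"spin":0},{"grip":0.9,"x":0,"y":0.1,"z":0,"spin":0},{"grip":0.9,"x":0,"y":0,"z":0,"spin":0}]' 80; python3 -c "
from h import *
s=env.read_state();print(s['ft_force'],s['wrist_torque'],s['tool_pos'])"
```

```text
t: 18.35
tool_pos: [0.5992, -0.012, 0.0989]
tcp_rot: [-0.938, 1.558, -1.558]
ft_force: [0.3, -0.7, -1.9]
width: 0.0104
[ 0.28963574 -0.6694765  -1.89572902] [-0.03689044 -0.03184217 -0.0291743 ] [ 0.5991541  -0.01195143  0.09890935]
```

```bash
python3 -m pendant '[{"grip":0.9,"x":0,"y":0.06,"z":-0.012,"spin":0},{"grip":0.9,"x":0,"y":0.04,"z":0,"spin":0},{"grip":0.9,"x":0,"y":0.04,"z":0,"spin":0},{"grip":0.9,"x":0,"y":0,"z":0,"spin":0}]';  python3 -m pendant '[{"grip":0.9,"x":0,"y":0.03,"z":0,"spin":0},{"grip":0.9,"x":0,"y":0.03,"z":0,"spin":0},{"grip":0.9,"x":0,"y":0,"z":0,"spin":0}]'
```

```text
t: 18.85
tool_pos: [0.5985, -0.0115, 0.0917]
tcp_rot: [-0.939, 1.558, -1.558]
ft_force: [-1.1, -0.1, -2.2]
width: 0.0099
t: 19.23
tool_pos: [0.5986, -0.0115, 0.0889]
tcp_rot: [-0.938, 1.557, -1.558]
ft_force: [0.5, 0.5, 0.9]
width: 0.0103
```

```bash
python3 -m pendant '[{"grip":0.9,"x":0,"y":0.02,"z":0,"spin":0},{"grip":0.9,"x":0,"y":0,"z":0,"spin":0}]';  python3 -m pendant '[{"grip":0.9,"x":0,"y":0.02,"z":0,"spin":0},{"grip":0.9,"x":0,"y":0,"z":0,"spin":0}]'
```

```text
t: 19.48
tool_pos: [0.5986, -0.0115, 0.0878]
tcp_rot: [-0.938, 1.557, -1.558]
ft_force: [0.2, 0.1, 2.3]
width: 0.01
t: 19.73
tool_pos: [0.5986, -0.0115, 0.0868]
tcp_rot: [-0.938, 1.557, -1.558]
ft_force: [0.6, 0.5, 1.7]
width: 0.0098
```

Spring contact only, with the lugs entering the slots. I'll press on.

```bash
python3 -m pendant '[{"grip":0.9,"x":0,"y":0.04,"z":0,"spin":0},{"grip":0.9,"x":0,"y":0.04,"z":0,"spin":0},{"grip":0.9,"x":0,"y":0,"z":0,"spin":0}]';  python3 -m pendant '[{"grip":0.9,"x":0,"y":0.04,"z":0,"spin":0},{"grip":0.9,"x":0,"y":0.04,"z":0,"spin":0},{"grip":0.9,"x":0,"y":0.02,"z":0,"spin":0},{"grip":0.9,"x":0,"y":0,"z":0,"spin":0}]'
```

```text
t: 20.1
tool_pos: [0.5986, -0.0115, 0.0827]
tcp_rot: [-0.938, 1.558, -1.558]
ft_force: [-0.2, 0.8, 4.4]
width: 0.0099
t: 20.6
tool_pos: [0.5986, -0.0116, 0.078]
tcp_rot: [-0.938, 1.557, -1.558]
ft_force: [0.1, 0.6, 6.9]
width: 0.0102
```

```bash
python3 -m pendant '[{"grip":0.9,"x":0,"y":0.02,"z":0,"spin":0},{"grip":0.9,"x":0,"y":0.02,"z":0,"spin":0},{"grip":0.9,"x":0,"y":0,"z":0,"spin":0}]'; python3 -m pendant '[{"grip":0.9,"x":0,"y":0.02,"z":0,"spin":0},{"grip":0.9,"x":0,"y":0,"z":0,"spin":0}]'
```

```text
t: 20.98
tool_pos: [0.5986, -0.0115, 0.0761]
tcp_rot: [-0.938, 1.557, -1.558]
ft_force: [-0.1, 0.7, 8.9]
width: 0.0099
t: 21.22
tool_pos: [0.5987, -0.0115, 0.0751]
tcp_rot: [-0.938, 1.557, -1.558]
ft_force: [-0.7, 0.0, 10.1]
width: 0.01
```

```bash
for i in 1; do python3 -m pendant '[{"grip":0.9,"x":0,"y":0.01,"z":0,"spin":0},{"grip":0.9,"x":0,"y":0.01,"z":0,"spin":0},{"grip":0.9,"x":0,"y":0,"z":0,"spin":0}]'; done; python3 -m pendant '[{"grip":0.9,"x":0,"y":0.01,"z":0,"spin":0},{"grip":0.9,"x":0,"y":0,"z":0,"spin":0}]'; python3 -m pendant '[{"grip":0.9,"x":0,"y":0.01,"z":0,"spin":0},{"grip":0.9,"x":0,"y":0,"z":0,"spin":0}]'
```

```text
t: 21.6
tool_pos: [0.5987, -0.0115, 0.0742]
tcp_rot: [-0.938, 1.557, -1.558]
ft_force: [-0.5, 0.2, 9.3]
width: 0.0101
t: 21.85
tool_pos: [0.5986, -0.0115, 0.0736]
tcp_rot: [-0.938, 1.557, -1.558]
ft_force: [-1.9, 1.0, 10.8]
width: 0.0102
t: 22.1
tool_pos: [0.5987, -0.0115, 0.0732]
tcp_rot: [-0.938, 1.557, -1.558]
ft_force: [-1.3, -0.2, 10.2]
width: 0.0104
```

```bash
python3 -m pendant '[{"grip":0.9,"x":0,"y":0.01,"z":0,"spin":0},{"grip":0.9,"x":0,"y":0,"z":0,"spin":0}]'; python3 -m pendant '[{"grip":0.9,"x":0,"y":0.01,"z":0,"spin":0},{"grip":0.9,"x":0,"y":0,"z":0,"spin":0}]';python3 -m pendant '[{"grip":0.9,"x":0,"y":0.01,"z":0,"spin":0},{"grip":0.9,"x":0,"y":0,"z":0,"spin":0}]'
```

```text
t: 22.35
tool_pos: [0.5987, -0.0115, 0.0728]
tcp_rot: [-0.938, 1.557, -1.558]
ft_force: [-1.3, 0.2, 11.1]
width: 0.0104
t: 22.6
tool_pos: [0.5987, -0.0116, 0.0727]
tcp_rot: [-0.938, 1.557, -1.558]
ft_force: [-4.0, -0.4, 19.7]
width: 0.0106
t: 22.85
tool_pos: [0.5987, -0.0116, 0.0727]
tcp_rot: [-0.938, 1.557, -1.558]
ft_force: [-6.0, 0.8, 28.1]
width: 0.0101
```

The floor is found at TCP 0.0727. I'll back off to about 1 mm above it, then twist clockwise (positive spin).

```bash
cat > st.py <<'E'
from h import *
s=env.read_state();M=R.from_rotvec(s['tcp_rot']).as_matrix();print('bar',np.degrees(np.arctan2(M[1,2],M[0,2])).round(2)+90,'z',s['tool_pos'].round(4),'F',s['ft_force'].round(1),'T',s['wrist_torque'].round(2),s['t'])
E
python3 -m pendant '[{"grip":0.9,"x":0,"y":-0.04,"z":0,"spin":0},{"grip":0.9,"x":0,"y":0,"z":0,"spin":0}]'; python3 st.py; python3 -m pendant '[{"grip":0.9,"x":0,"y":0,"z":0,"spin":0.4},{"grip":0.9,"x":0,"y":0,"z":0,"spin":0.4},{"grip":0.9,"x":0,"y":0,"z":0,"spin":0.4},{"grip":0.9,"x":0,"y":0,"z":0,"spin":0}]'; python3 st.py
```

```text
t: 23.1
tool_pos: [0.5987, -0.0115, 0.0739]
tcp_rot: [-0.938, 1.557, -1.558]
ft_force: [-2.2, -0.0, 10.1]
width: 0.0102
bar 62.15 z [ 0.5987 -0.0115  0.0739] F [-2.2 -0.  10.1] T [0.06 0.29 0.01] 23.1
t: 23.6
tool_pos: [0.599, -0.0116, 0.0738]
tcp_rot: [-0.874, 1.623, -1.624]
ft_force: [0.1, 0.8, 10.4]
width: 0.0104
bar 56.61 z [ 0.599  -0.0116  0.0738] F [ 0.1  0.8 10.4] T [-0.06  0.07 -0.02] 23.6
```

```bash
python3 -m pendant '[{"grip":0.9,"x":0,"y":0.004,"z":0,"spin":0.4},{"grip":0.9,"x":0,"y":0,"z":0,"spin":0.4},{"grip":0.9,"x":0,"y":0,"z":0,"spin":0}]'; python3 st.py;  python3 -m pendant '[{"grip":0.9,"x":0,"y":0,"z":0,"spin":0.5},{"grip":0.9,"x":0,"y":0,"z":0,"spin":0.5},{"grip":0.9,"x":0,"y":0,"z":0,"spin":0.5},{"grip":0.9,"x":0,"y":0,"z":0,"spin":0}]'; python3 st.py
```

```text
t: 23.98
tool_pos: [0.599, -0.0116, 0.0736]
tcp_rot: [-0.829, 1.667, -1.668]
ft_force: [-0.3, -0.6, 10.3]
width: 0.01
bar 52.95 z [ 0.599  -0.0116  0.0736] F [-0.3 -0.6 10.3] T [-0.01  0.08  0.04] 23.975
t: 24.48
tool_pos: [0.5991, -0.0116, 0.0736]
tcp_rot: [-0.742, 1.747, -1.748]
ft_force: [0.2, 0.8, 10.2]
width: 0.0102
bar 46.06 z [ 0.5991 -0.0116  0.0736] F [ 0.2  0.8 10.2] T [ 0.01 -0.05 -0.03] 24.475
```

```bash
python3 -m pendant '[{"grip":0.9,"x":0,"y":0,"z":0,"spin":0.7},{"grip":0.9,"x":0,"y":0,"z":0,"spin":0.7},{"grip":0.9,"x":0,"y":0,"z":0,"spin":0.7},{"grip":0.9,"x":0,"y":0,"z":0,"spin":0.7},{"grip":0.9,"x":0,"y":0,"z":0,"spin":0.7},{"grip":0.9,"x":0,"y":0,"z":0,"spin":0.7},{"grip":0.9,"x":0,"y":0,"z":0,"spin":0.7},{"grip":0.9,"x":0,"y":0,"z":0,"spin":0}]'; python3 st.py;  python3 -m pendant '[{"grip":0.9,"x":0,"y":0,"z":0,"spin":0.5},{"grip":0.9,"x":0,"y":0,"z":0,"spin":0.5},{"grip":0.9,"x":0,"y":0,"z":0,"spin":0.5},{"grip":0.9,"x":0,"y":0,"z":0,"spin":0}]'; python3 st.py
```

```text
t: 25.48
tool_pos: [0.5991, -0.0116, 0.0736]
tcp_rot: [-0.415, 1.994, -1.995]
ft_force: [0.6, -1.0, 10.3]
width: 0.01
bar 23.590000000000003 z [ 0.5991 -0.0116  0.0736] F [ 0.6 -1.  10.3] T [-0.04 -0.01 -0.06] 25.475
t: 25.98
tool_pos: [0.5991, -0.0117, 0.0737]
tcp_rot: [-0.302, 2.064, -2.064]
ft_force: [0.1, -0.3, 10.2]
width: 0.0103
bar 16.730000000000004 z [ 0.5991 -0.0117  0.0737] F [ 0.1 -0.3 10.2] T [-0.05 -0.05  0.01] 25.975
```

```bash
python3 -m pendant '[{"grip":0.9,"x":0,"y":0,"z":0,"spin":0.5},{"grip":0.9,"x":0,"y":0,"z":0,"spin":0.5},{"grip":0.9,"x":0,"y":0,"z":0,"spin":0.5},{"grip":0.9,"x":0,"y":0,"z":0,"spin":0.5},{"grip":0.9,"x":0,"y":0,"z":0,"spin":0}]'; python3 st.py;  python3 -m pendant '[{"grip":0.9,"x":0,"y":0,"z":0,"spin":0.25},{"grip":0.9,"x":0,"y":0,"z":0,"spin":0.25},{"grip":0.9,"x":0,"y":0,"z":0,"spin":0}]'; python3 st.py; python3 -m pendant '[{"grip":0.9,"x":0,"y":0,"z":0,"spin":0.25},{"grip":0.9,"x":0,"y":0,"z":0,"spin":0}]'; python3 st.py
```

```text
t: 26.6
tool_pos: [0.5991, -0.0117, 0.0737]
tcp_rot: [-0.141, 2.152, -2.153]
ft_force: [-0.4, -0.2, 10.3]
width: 0.01
bar 7.560000000000002 z [ 0.5991 -0.0117  0.0737] F [-0.4 -0.2 10.3] T [-0.06 -0.01  0.02] 26.6
t: 26.98
tool_pos: [0.5991, -0.0117, 0.0736]
tcp_rot: [-0.099, 2.173, -2.174]
ft_force: [0.5, -0.4, 11.0]
width: 0.0103
bar 5.290000000000006 z [ 0.5991 -0.0117  0.0736] F [ 0.5 -0.4 11. ] T [-0.05 -0.08  0.01] 26.975
t: 27.22
tool_pos: [0.5991, -0.0116, 0.0736]
tcp_rot: [-0.077, 2.184, -2.184]
ft_force: [0.1, 0.1, 10.6]
width: 0.0104
bar 4.140000000000001 z [ 0.5991 -0.0116  0.0736] F [ 0.1  0.1 10.6] T [-0.12 -0.    0.07] 27.225
```

```bash
for i in 1; do python3 -m pendant '[{"grip":0.9,"x":0,"y":0,"z":0,"spin":0.2},{"grip":0.9,"x":0,"y":0,"z":0,"spin":0}]'>/dev/null; python3 st.py; python3 -m pendant '[{"grip":0.9,"x":0,"y":0,"z":0,"spin":0.2},{"grip":0.9,"x":0,"y":0,"z":0,"spin":0}]'>/dev/null; python3 st.py; python3 -m pendant '[{"grip":0.9,"x":0,"y":0,"z":0,"spin":0.2},{"grip":0.9,"x":0,"y":0,"z":0,"spin":0}]'>/dev/null; python3 st.py; done
```

```text
bar 3.230000000000004 z [ 0.5991 -0.0117  0.0736] F [ 0.5 -0.5 10.6] T [-0.04 -0.03  0.09] 27.475
bar 2.3100000000000023 z [ 0.5991 -0.0117  0.0736] F [ 0.1 -0.5 10.6] T [-0.   -0.04  0.04] 27.725
bar 1.4000000000000057 z [ 0.5991 -0.0117  0.0736] F [-0.2 -0.9  9.8] T [-0.05  0.01  0.01] 27.975
```

```bash
for i in 1; do python3 -m pendant '[{"grip":0.9,"x":0,"y":0,"z":0,"spin":0.2},{"grip":0.9,"x":0,"y":0,"z":0,"spin":0}]'>/dev/null; python3 st.py; python3 -m pendant '[{"grip":0.9,"x":0,"y":0,"z":0,"spin":0.2},{"grip":0.9,"x":0,"y":0,"z":0,"spin":0}]'>/dev/null; python3 st.py; python3 -m pendant '[{"grip":0.9,"x":0,"y":0,"z":0,"spin":0.2},{"grip":0.9,"x":0,"y":0,"z":0,"spin":0}]'>/dev/null; python3 st.py; done
```

```text
bar 0.4899999999999949 z [ 0.5991 -0.0118  0.0737] F [ 0.5 -1.9 10.3] T [-0.2   0.01  0.15] 28.225
bar -0.4200000000000017 z [ 0.599  -0.0119  0.0736] F [-0.8 -1.6 10.2] T [-0.45  0.09  0.37] 28.475
bar -1.3100000000000023 z [ 0.5991 -0.0119  0.0736] F [ 0.1 -3.   9.7] T [-0.49  0.01  0.7 ] 28.725
```

Hard stop felt at about 0.5–1°, with 0.7 N m. I'll relax the twist to about 1.5° and ease up.

```bash
python3 -m pendant '[{"grip":0.9,"x":0,"y":0,"z":0,"spin":-0.55},{"grip":0.9,"x":0,"y":0,"z":0,"spin":0}]'>/dev/null; python3 st.py; python3 -m pendant '[{"grip":0.9,"x":0,"y":-0.02,"z":0,"spin":0},{"grip":0.9,"x":0,"y":-0.02,"z":0,"spin":0},{"grip":0.9,"x":0,"y":0,"z":0,"spin":0}]'>/dev/null; python3 st.py; python3 -m pendant '[{"grip":0.9,"x":0,"y":-0.02,"z":0,"spin":0},{"grip":0.9,"x":0,"y":-0.02,"z":0,"spin":0},{"grip":0.9,"x":0,"y":0,"z":0,"spin":0}]'>/dev/null; python3 st.py
```

```text
bar 1.2199999999999989 z [ 0.599  -0.0118  0.0736] F [-0.5 -1.7 10.9] T [-0.27  0.05  0.03] 28.975
bar 1.1800000000000068 z [ 0.599  -0.0118  0.0756] F [-0.4 -2.3  9.7] T [-0.26  0.03  0.02] 29.35
bar 1.1899999999999977 z [ 0.599  -0.0118  0.0776] F [ 0.4 -1.5  8. ] T [-0.37 -0.05 -0.  ] 29.725
```

```bash
python3 -m pendant '[{"grip":0.9,"x":0,"y":-0.02,"z":0,"spin":0},{"grip":0.9,"x":0,"y":0,"z":0,"spin":0}]'>/dev/null; python3 st.py; python3 -m pendant '[{"grip":0.9,"x":0,"y":-0.02,"z":0,"spin":0},{"grip":0.9,"x":0,"y":0,"z":0,"spin":0}]'>/dev/null; python3 st.py;  python3 -m pendant '[{"grip":0.9,"x":0,"y":-0.01,"z":0,"spin":0},{"grip":0.9,"x":0,"y":0,"z":0,"spin":0}]'>/dev/null; python3 st.py
```

```text
bar 1.1800000000000068 z [ 0.599  -0.0118  0.0785] F [ 0.2 -1.1  7.2] T [-0.31 -0.07  0.02] 29.975
bar 1.1800000000000068 z [ 0.599  -0.0118  0.0795] F [ 0.9 -2.5  7.2] T [-0.36 -0.15  0.06] 30.225
bar 1.1800000000000068 z [ 0.599  -0.0118  0.0799] F [ 0.  -1.5  6.7] T [-0.27 -0.13  0.03] 30.475
```

```bash
python3 -m pendant '[{"grip":0.9,"x":0,"y":-0.01,"z":0,"spin":0},{"grip":0.9,"x":0,"y":0,"z":0,"spin":0}]'>/dev/null; python3 st.py; python3 -m pendant '[{"grip":0.9,"x":0,"y":-0.01,"z":0,"spin":0},{"grip":0.9,"x":0,"y":0,"z":0,"spin":0}]'>/dev/null; python3 st.py;  python3 -m pendant '[{"grip":0.9,"x":0,"y":-0.01,"z":0,"spin":0},{"grip":0.9,"x":0,"y":0,"z":0,"spin":0}]'>/dev/null; python3 st.py
```

```text
bar 1.1899999999999977 z [ 0.599  -0.0118  0.0804] F [ 0.5 -2.5  6.2] T [-0.32 -0.15  0.01] 30.725
bar 1.1800000000000068 z [ 0.599  -0.0118  0.0807] F [ 2.8 -2.4  2.5] T [-0.5  -0.5   0.08] 30.975
bar 1.1800000000000068 z [ 0.599  -0.0118  0.0808] F [ 7.4 -3.6 -6.6] T [-0.6  -1.06  0.06] 31.225
```

Lugs are against the notch roof at TCP 0.0807, 8 mm above the floor as expected. I'll ease the pull and release.

```bash
python3 -m pendant '[{"grip":0.9,"x":0,"y":0.009,"z":0,"spin":0},{"grip":0.9,"x":0,"y":0,"z":0,"spin":0}]'>/dev/null; python3 st.py; python3 -m pendant '[{"grip":0.5,"x":0,"y":0,"z":0,"spin":0},{"grip":0.1,"x":0,"y":0,"z":0,"spin":0},{"grip":-0.1,"x":0,"y":0,"z":0,"spin":0},{"grip":-0.1,"x":0,"y":-0.3,"z":0,"spin":0},{"grip":-0.1,"x":0,"y":-0.8,"z":0,"spin":0},{"grip":-0.1,"x":0.4,"y":-0.9,"z":0,"spin":0},{"grip":-0.1,"x":0.9,"y":0,"z":0,"spin":0},{"grip":-0.1,"x":0.7,"y":0,"z":0,"spin":0},{"grip":-0.1,"x":0,"y":0,"z":0,"spin":0}]' 20
python3 look.py .5988 -.0117 .084 .105 .04
python3 - <<'E'
from h import *
P=np.load('last.npz')['P'].reshape(-1,3)
r=np.hypot(P[:,0]-.5988,P[:,1]+.0117)
w=P[(r<.035)&(P[:,2]>.072)&(P[:,2]<.083)]
print(len(w),cv2.minEnclosingCircle(w[:,:2].astype(np.float32)),np.linalg.lstsq(np.c_[w[:,:2]-w[:,:2].mean(0),np.ones(len(w))],w[:,2],rcond=None)[0])
c=P[(r<.047)&(r>.043)&(P[:,2]>.05)&(P[:,2]<.07)];print('collar z',np.median(c[:,2]))
a=cv2.imread('pics/last.png');cv2.imwrite('pics/m.png',a)
E
```

```text
bar 1.1800000000000068 z [ 0.5989 -0.0117  0.0807] F [ 4.3 -3.5  1.5] T [-0.67 -0.78 -0.01] 31.475
t: 32.6
tool_pos: [0.4963, -0.0134, 0.1818]
tcp_rot: [-0.023, 2.212, -2.211]
ft_force: [0.7, 0.5, 0.3]
width: 0.0471
32.6 [ 0.4963 -0.0134  0.1818] [[-1.0, -0.0, 0.02], [-0.02, 0.0, -1.0], [0.0, -1.0, -0.0]] [0.7 0.5 0.3] 0.04705445020428818
1102
((0.5978649854660034, -0.011627182364463806), 0.022060353308916092) ((0.5978200435638428, -0.011142978444695473), (0.04349461570382118, 0.01205159816890955), 0.5113002061843872) [ 0.598  -0.011   0.0993] [0.0972 0.0995 0.1009]
4299 ((0.5982511639595032, -0.011147119104862213), 0.032154351472854614) [-0.00267269  0.00057784  0.07623265]
collar z 0.06019937151597943
```

View pics/m.png

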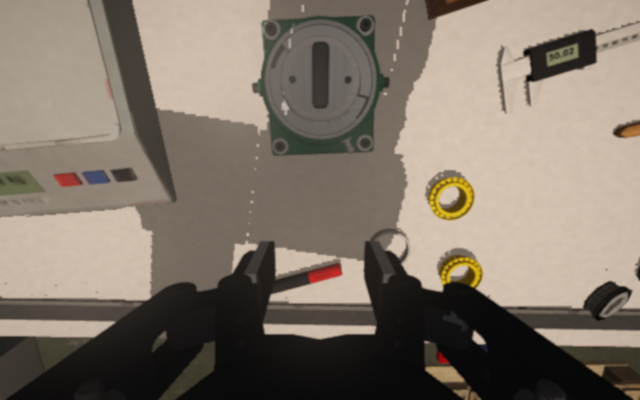

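The released cover stays locked. It is level, its top is at 0.0762 (underside about 10 mm below the collar top), it's centred and the bar is at about 0.5°. Handing in.

```bash
python3 -c "
from h import *
print(env.read_state()['t']);print(env.sign_off())"
```

```text
32.65
the job is handed in; nothing more can be done
None
```

The bearing greaser is ready and the job was handed in at 32.65 s; no verdict was reported. I set the bearing cone in the spring seat, pressed the bayonet cover in over it and twisted it clockwise to its stop. I then eased off into the notches and let go.

- **Bearing:** my first two grips were too high. The first was on its upper edge; on the second the fingers slipped over the top and closed above it. It stayed upright on the bench, and the third grip held. After placing it sat about 1 mm from the greaser's axis and level to about 1°.
- **Pressing and twisting:** the slot floor was felt at TCP height 0.0727 m, with a highest wrist reading of about 28 N. Most of that push was the spring, so the cover-to-greaser contact itself was about 17 N. The twist ran free to the stop, with at most about 0.7 N m there.
- **Locking:** easing off, the lugs met the notch roof 8 mm above the floor, which is the expected 6 mm rise above the lip.
- **Final check after letting go:**
  - The cover stays down, level, and within about 1 mm of the axis.
  - Its underside is about 10 mm below the collar top.
  - The seat is pressed an estimated 8–9.5 mm, inside the 4.5–11.2 mm allowed.
  - The cover bar is at about 0.5–1° and the greaser at about 3°, well within the 10° limit.
  - The gripper touches nothing.

I touched none of the other things on the bench. I did not measure them again at the end. I viewed 10 pictures.

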